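Free the rusted bolt of the rearing case

ROBOT

A 6-joint arm with a two-finger parallel gripper is mounted at the origin on the work surface. World frame = base frame: x ahead of the robot, y to its left, z up, the work surface at z = 0. Lengths are in m, angles in rad, forces in N, time in s.
With the tool pointing down it reaches from about 0.375 to 0.9 m from the base axis. Payload 3.1 kg.
Tool frame: the origin (TCP) lies at the centre of the arm's flange, where the gripper is bolted on; the fingertips stand 182 mm ahead of it and the grasp point (between the pads) lies 164 mm ahead of it; z points along the fingers, y is the line along which they close (so a half turn about z gives the same grasp; the last joint's range is limited). The gripper opens to 87 mm and grips with 3 to 60 N. Pads are 19 mm wide; open, the fingers measure 117 mm over their backs; the gripper's body (75 mm by 190 mm) begins 51 mm behind the grasp point.
Start: joints at [-1.48, 0.527, 1.433, -0, 1.181, -0.178], TCP at [0.167, -0.602, 0.405] pointing down, gripper open.
Joint ranges: [-3.08, 3.08], [-0.75, 2.2], [0.22, 2.44], [-1.43, 4.57], [0, 2.65], [-2.85, 2.85]. Speed limits (rad/s): [2.79, 2.79, 3.14, 3.14, 3.14, 3.14].

INTERFACE

Orientations are given as a unit quaternion [x, y, z, w].
In Python, from rig import * gives the robot as it stands.
- The arm moves only by the tool move_arm, never from a script. Its argument "commands" is a list that holds one entry, the list of rows, each a list of 6 numbers: the shift along the tool's x, y, z in units of 40 mm (1.0 is 40 mm), then the turn, a rotation vector about the tool's x, y, z in rad. A call has 1 to 12 rows; each row is the pose to reach, as a shift and turn from the pose commanded when the call began, along the tool's axes at that moment; what a row does not reach only later rows make up. A row lasts 1/8 s, in which the tool goes at most 62.5 mm and 10.7 degrees, less where a joint would pass 70% of its speed; a pose out of reach is approached as far as the arm can. A call with a gripper value outside its range is refused whole. "claw" is the closure, from -1 (fully open) to 1 (shut), so that 0 is half open, set as the call begins (left out, the last holds). The fingers move at their own pace and stop on an object; "squeeze" is the grip in N (left out, the last holds). Time passes only in rows, so rows that repeat a pose let the fingers close. It gives the time, the measured TCP pose, the force, the opening and the grip force at its end, in the units of the state.
- get_obs(): the state, without advancing time (a new reading comes with each control period).
- camera(name): name is "scene" or "top" or "wrist"; returns a dict with "pixels" (420x560x3 uint8, blue, green, red), "range_z" (420x560 float32, m along the optical axis (not along the pixel's ray), 0 where there is no reading), "camera_matrix" (3x3 intrinsics, pixels), "D" ([k1, k2, p1, p2, k3] as OpenCV has them; the pictures are not rectified), "extrinsics" (4x4, takes a point from world to camera coordinates). Camera axes: x right, y up, looking along -z (the intrinsics and any distortion apply to the point x, -y, -z); pixel columns grow to the right and rows downward; lengths in m; the calibration is good to about 2 mm. A picture is of the moment at which its call begins.
- hand_in(): hands the job in; it is judged then, once.
The state is a dict: "time": time; "q": joint angles; "joint_velocities": joint speeds; "joint_torque": joint torques, N m; "position": TCP position; "tool_rot": TCP orientation; "ft_force": force on the tool from outside, world axes, zero at the start; "moment": the same for the moment, N m; "grip_width": finger opening in m; "grip_force": force on a finger pad.
Only numpy, scipy, OpenCV 4.12 (cv2) and the standard library are available. Lean on these libraries where they do the work, as an engineer would, in place of code of your own. Each camera call takes 0.05 s, during which the arm holds its last target. There are 200 camera calls.

TASK

The slide bolt on top of the glass-sided rearing case has rusted in the damp and jams after a few millimetres. Work it free by its knob with short to-and-fro strokes, each reaching a little further than the last, until it runs, and draw it fully back to its end stop. Leave the other things on the case and the bench where they are.

Things in the scene. Friction and masses are not known exactly. Their poses are not given: they have to be found in the camera images.
- bolt (a joint): Rusted slide bolt. 0 m: shot home through the keeper; grows as drawn; 0.056 m: at its end stop. Stays where left; drags about 6 N while rusted. Jams at three rust ridges, near 12, 20 and 29 mm (3 mm more or less); a harder push does not help: run it back 9 mm or more from the jam, then the next stroke passes that ridge and reaches the next. Past the third it runs to the stop at about 3 N.
- knob (a point): The bolt's upright knob: 20 mm across, from 22 to 50 mm above the case's top; this point is its centre, 36 mm above that top, and moves with the bolt. Axes as the case's: z up; the bolt is drawn along -y, away from the keeper. On the bolt's line stand low guide staples, 20 mm high, 14 mm long, at 36 mm (+y) and 85 mm (-y) from the knob's place with the bolt home.
- case: Rearing case, fixed to the bench: beech frame, glass sides, 260 mm (x) by 400 mm (y), flat beech top 150 mm high; origin at the centre of its underside, z up. Top divided at y = 58 mm: the hatch (-y part, hinged at its -y end, stays shut) carries the bolt, the fixed board (+y) the keeper. The bolt lies along y at x = -50 mm; shot home, its knob is at y = 0.
- petri_dish: Bystander: closed glass petri dish, diameter 94 mm, 18 mm high, on the hatch behind the bolt. Origin at the centre of its underside.
- magnifier: Bystander: hand lens lying flat on the hatch behind the bolt, ring of 72 mm across and a 75 mm black handle, 10 mm high. Origin under the ring's centre, handle along its -x.
- slide_box: Bystander: shut wooden slide box, 100 by 170 by 39 mm, on the bench at the case's -y end. Origin at the centre of its underside.
- slide_tray: Bystander: open wooden slide box with glass slides, 100 by 150 by 39 mm, on the bench at the case's +y end. Origin at the centre of its underside.
- beaker: Bystander: glass beaker, 72 mm across, 85 mm high, on the bench at the case's +y end. Origin at the centre of its underside.
- mister: Bystander: white trigger spray bottle, 74 mm across, 197 mm high, on the bench at the case's -y end. Origin at the centre of its underside.
- wash_bottle: Bystander: white wash bottle with a bent spout, 64 mm across, 172 mm high, on the bench at the case's +y end. Origin at the centre of its underside.

How it is judged:
At the end, for the whole second after the job is handed in: The bolt is drawn to within 6 mm of its end stop (joint over 0.050 m of 0.056 m) and at rest (value of joint bolt above 0.05 m and velocity of joint bolt between -0.01 and 0.01 m/s); the robot touches nothing.
It fails at once if a bystander is shifted by more than 30 mm or tipped over (distance of any of slide_box, slide_tray, beaker, mister, wash_bottle, petri_dish, magnifier from where it was at the start of the episode above 0.03 m or angle between any of slide_box, slide_tray, beaker, mister, wash_bottle, petri_dish, magnifier's own z axis and vertical above 0.5 rad).
It also fails if it takes over 48 s, if anything falls off the work surface, if the arm or the gripper's body presses on something with over 40 N, if the wrist force passes 120 N, or if a joint passes its speed limit or range.

## Working session

There is one attempt and no reset: what is moved stays moved. The work goes in short steps, Python scripts to look and compute and a tool call to move; the robot and the scene stay as the last step left them, time stands still between calls to the robot, and variables do not carry over. Pictures are saved under pics/ and viewed, at most 10 in all, crops included, and the job is handed in when it is done.

Besides the shell and the picture viewer there is one more tool, called as name([rows], argument=value, ...), one row to a line, values as JSON. move_arm: Moves the arm, as the interface text tells. Its arguments: {"type":"object","properties":{"commands":{"type":"array","items":{"type":"array","items":{"type":"array","items":{"type":"number"}}}},"claw":{"type":"number"},"squeeze":{"type":"number"}},"required":["commands"]}

```bash
mkdir -p pics; ls; cat > h.py <<'E'
from rig import *
import numpy as np, cv2
def pt(c,u,v,z=None):
    K,D,E=[np.array(c[k],float) for k in("camera_matrix","D","extrinsics")]
    n=cv2.undistortPoints(np.array([[[u,v]]],float),K,D)[0,0]
    d=np.array([n[0],-n[1],-1.]); R,t=E[:3,:3],E[:3,3]
    o=-R.T@t; w=R.T@d
    s=c["range_z"][int(v),int(u)] if z is None else (z-o[2])/w[2]
    return o+s*w
E
python3 - <<'E'
from h import *
for n in("top","scene"):
    c=camera(n); cv2.imwrite(f"pics/{n}1.png",c["pixels"])
    print(n,-np.array(c["extrinsics"])[:3,:3].T@np.array(c["extrinsics"])[:3,3])
    np.save(f"{n}.npy",c,allow_pickle=True)
o=get_obs();print(o)
E
```

```text
pics
top [0.48833133 0.0914521  1.43120295]
scene [ 1.19525759 -0.01540419  1.24322974]
{'time': 0.1, 'q': array([-1.47951377e+00,  5.28383146e-01,  1.43376829e+00,  3.87013966e-05,
        1.18138675e+00, -1.78541711e-01]), 'joint_velocities': array([-0.00123189, -0.00405273, -0.00452874,  0.00012734,  0.00091715,
       -0.00068657]), 'joint_torque': array([-2.63234788e-04, -4.40985703e+01, -1.77150249e+01,  6.35446957e-02,
        5.33397705e-02, -5.26574036e-05]), 'position': array([ 0.16658081, -0.60207725,  0.4038649 ]), 'tool_rot': array([ 9.90913675e-01,  1.34495882e-01,  6.03057880e-05, -9.71061806e-04]), 'ft_force': array([-0.07786063, -0.12839833, -0.53341484]), 'moment': array([0.01028778, 0.05683534, 0.00591065]), 'grip_force': 0.0, 'grip_width': 0.08680756496475384}
```

View pics/top1.png

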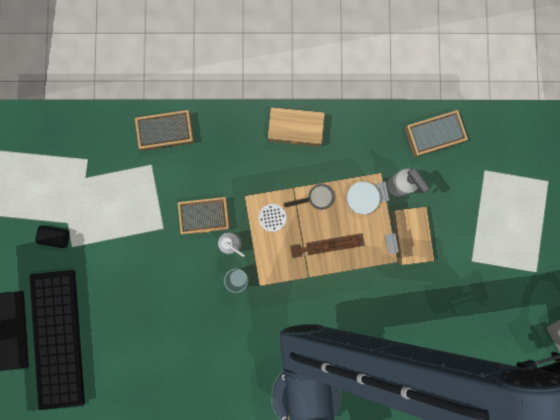

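View pics/scene1.png

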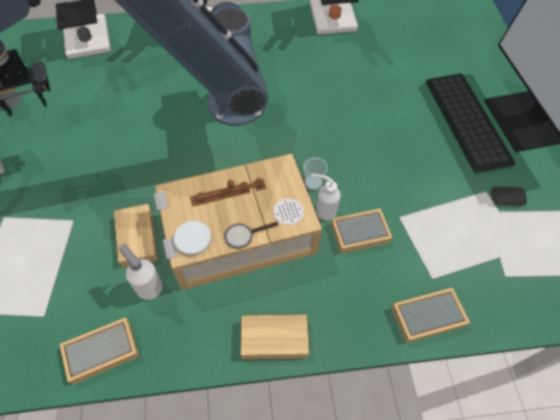

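```bash
python3 - <<'E'
from h import *
c=np.load("top.npy",allow_pickle=True).item(); s=np.load("scene.npy",allow_pickle=True).item()
P=[pt(c,u,v,.15)[:2] for u,v in((247,195),(381,175),(396,267),(259,284))]
print(np.round(P,3)); P=np.array(P)
print([np.linalg.norm(P[i]-P[(i+1)%4]) for i in range(4)])
# z=0.15 surface via depth
h=np.array([[*pt(c,u,v),u,v] for v in range(165,295) for u in range(235,405)])
m=h[abs(h[:,2]-.15)<.006]
r=cv2.minAreaRect(m[:,:2].astype(np.float32));print("rect",r,len(m))
k=h[(h[:,2]>.185)&(h[:,2]<.215)]; print("high",np.round(k[:40],3).tolist())
a=cv2.resize(c["pixels"][215:275,270:390],None,fx=5,fy=5,interpolation=2)
b=cv2.resize(s["pixels"][165:225,175:295],None,fx=5,fy=5,interpolation=2)
cv2.imwrite("pics/crop.png",np.vstack([a,b]))
E
```

```text
[[ 0.619  0.176]
 [ 0.678 -0.211]
 [ 0.413 -0.25 ]
 [ 0.365  0.14 ]]
[np.float64(0.3913674990379984), np.float64(0.2672470179973992), np.float64(0.3935285904987571), np.float64(0.25641020998623987)]
rect ((0.5246513485908508, -0.039124295115470886), (0.26055338978767395, 0.40880337357521057), 9.736539840698242) 10703
high [[0.482, -0.038, 0.195, 323.0, 243.0], [0.482, -0.04, 0.201, 324.0, 243.0], [0.482, -0.042, 0.201, 325.0, 243.0], [0.482, -0.045, 0.202, 326.0, 243.0], [0.482, -0.048, 0.199, 327.0, 243.0], [0.479, -0.035, 0.189, 322.0, 244.0], [0.479, -0.037, 0.2, 323.0, 244.0], [0.479, -0.04, 0.2, 324.0, 244.0], [0.479, -0.043, 0.198, 325.0, 244.0], [0.479, -0.045, 0.204, 326.0, 244.0], [0.479, -0.048, 0.2, 327.0, 244.0], [0.479, -0.051, 0.201, 328.0, 244.0], [0.476, -0.035, 0.196, 322.0, 245.0], [0.477, -0.037, 0.199, 323.0, 245.0], [0.477, -0.04, 0.202, 324.0, 245.0], [0.477, -0.042, 0.204, 325.0, 245.0], [0.477, -0.045, 0.2, 326.0, 245.0], [0.477, -0.047, 0.205, 327.0, 245.0], [0.477, -0.051, 0.2, 328.0, 245.0], [0.474, -0.034, 0.201, 322.0, 246.0], [0.474, -0.037, 0.203, 323.0, 246.0], [0.474, -0.04, 0.201, 324.0, 246.0], [0.474, -0.043, 0.197, 325.0, 246.0], [0.474, -0.046, 0.196, 326.0, 246.0], [0.474, -0.048, 0.2, 327.0, 246.0], [0.474, -0.051, 0.199, 328.0, 246.0], [0.471, -0.034, 0.198, 322.0, 247.0], [0.471, -0.037, 0.198, 323.0, 247.0], [0.471, -0.04, 0.196, 324.0, 247.0], [0.471, -0.042, 0.203, 325.0, 247.0], [0.471, -0.045, 0.202, 326.0, 247.0], [0.471, -0.048, 0.201, 327.0, 247.0], [0.471, -0.051, 0.198, 328.0, 247.0], [0.468, -0.037, 0.195, 323.0, 248.0], [0.468, -0.04, 0.2, 324.0, 248.0], [0.468, -0.042, 0.204, 325.0, 248.0], [0.468, -0.045, 0.205, 326.0, 248.0], [0.468, -0.048, 0.201, 327.0, 248.0], [0.465, -0.04, 0.195, 324.0, 249.0], [0.466, -0.042, 0.2, 325.0, 249.0]]
```

View pics/crop.png

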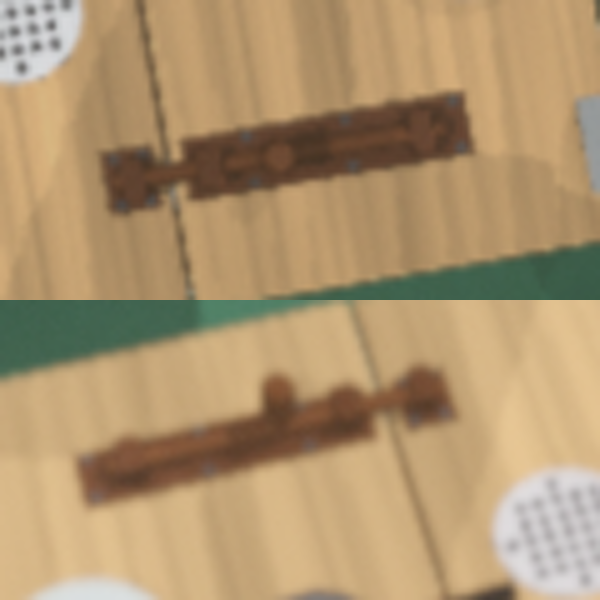

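```bash
cat >> h.py <<'E'
from scipy.spatial.transform import Rotation as Ro
def delta(target,yaw):
    """target TCP pos; tool y along bolt -y dir. prints row values from current pose"""
    o=get_obs(); R=Ro.from_quat(o["tool_rot"])
    y=np.array([np.sin(yaw),-np.cos(yaw),0]); z=np.array([0,0,-1.]); x=np.cross(y,z)
    T=Ro.from_matrix(np.c_[x,y,z])
    print("row",np.round(R.inv().apply(np.array(target)-o["position"])/.04,3),np.round((R.inv()*T).as_rotvec(),4))
E
python3 - <<'E'
from h import *
c=np.load("top.npy",allow_pickle=True).item()
hsv=cv2.cvtColor(c["pixels"],cv2.COLOR_BGR2HSV)
m=((hsv[...,2]<120)&(hsv[...,0]<20)&(hsv[...,1]>80)).astype(np.uint8); m[:228]=0;m[262:]=0;m[:,:285]=0;m[:,368:]=0
v,u=np.nonzero(m); p=np.array([pt(c,a,b,.154)[:2] for a,b in zip(u,v)]).astype(np.float32)
f=cv2.fitLine(p,cv2.DIST_HUBER,0,.01,.01).ravel(); print(len(u),f)
yaw=np.arctan2(-f[0]*np.sign(f[1]),abs(f[1])); print("yaw",np.degrees(yaw), "line x at knob y", f[2]+(-.043-f[3])*f[0]/f[1])
delta([.474,-.043,.405],yaw)
E
```

```text
811 [ 0.16743244 -0.98588353  0.475691   -0.05647979]
yaw 9.63857 line x at knob y 0.47340173
row [ 1.1133e+01 -1.1423e+01 -2.0000e-03] [-0.0019 -0.0003  0.1016]
```

move_arm([
  [[1.0,-1.0,0,0,0,0.01],[2.2,-2.2,0,0,0,0.02],[3.4,-3.4,0,0,0,0.03],[4.5,-4.6,0,0,0,0.04],[5.6,-5.7,0,0,0,0.05],[6.7,-6.9,0,0,0,0.06],[7.8,-8.0,0,0,0,0.07],[8.9,-9.1,0,0,0,0.08],[9.9,-10.2,0,0,0,0.09],[10.7,-11.0,0,0,0,0.1],[11.13,-11.42,0,0,0,0.102],[11.13,-11.42,0,0,0,0.102]],
], claw=-1, squeeze=30)

```text
time: 1.6
position: [0.4743, -0.0419, 0.4045]
tool_rot: [0.996, 0.086, -0.0, -0.0]
ft_force: [-0.1, -0.4, 0.5]
grip_width: 0.0867
grip_force: 0.0
```

```bash
python3 - <<'E'
from h import *
c=camera("wrist"); cv2.imwrite("pics/w1.png",c["pixels"]); np.save("w.npy",c,allow_pickle=True)
o=get_obs();print(o["time"],o["position"],o["tool_rot"],o["ft_force"],o["q"])
delta([.474,-.043,.405],np.radians(9.65))
E
```

```text
1.65 [ 0.47388379 -0.0428765   0.40444788] [ 9.96391413e-01  8.48758563e-02 -4.90370791e-04  3.37694720e-05] [ 0.77439138  0.14611619 -0.09875671] [-3.25563616e-01  3.28450767e-01  1.79617420e+00 -5.32737595e-04
  1.01784004e+00  1.07555650e+00]
row [ 0.002  0.004 -0.014] [-0.      0.001   0.0015]
```

View pics/w1.png

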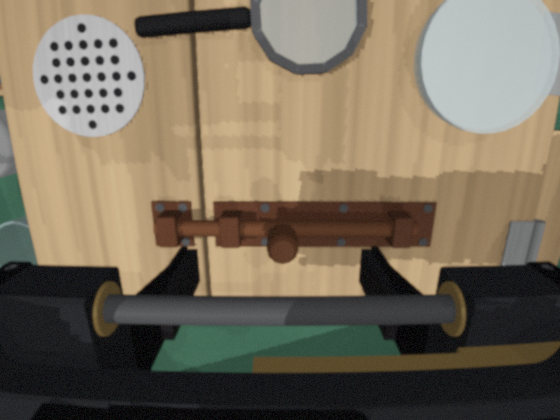

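The wrist view shows the knob at about (283,244) with its top near (283,250), midway between the fingertips. The guide staples are at (230,229) and (401,229).

```bash
python3 - <<'E'
from h import *
c=np.load("w.npy",allow_pickle=True).item()
h=np.array([[*pt(c,u,v),u,v] for v in range(222,270) for u in range(260,306)])
k=h[(h[:,2]>.19)&(h[:,2]<.21)]; print(len(k),k.mean(0),k.min(0),k.max(0))
print(pt(c,320,180), pt(c,230,229),pt(c,401,229))
delta([k[:,0].mean(),k[:,1].mean(),.356],np.radians(9.65))
E
```

```text
812 [ 4.73740104e-01 -4.29591753e-02  1.97658044e-01  2.81559113e+02
  2.47513547e+02] [ 4.62030380e-01 -5.29337921e-02  1.90015004e-01  2.66000000e+02
  2.32000000e+02] [ 4.81590771e-01 -3.36358915e-02  2.00876424e-01  2.97000000e+02
  2.63000000e+02]
[ 0.50871406 -0.06523281  0.14822598] [ 0.46817421 -0.00798427  0.16780715] [ 0.48828976 -0.12529573  0.16759265]
row [-3.000e-03  1.000e-03  1.211e+00] [-0.      0.001   0.0015]
```

move_arm([
  [[0,0,0.6,0,0,0],[0,0,1.0,0,0,0],[0,0,1.18,0,0,0],[0,0,1.18,0,0,0]],
])

```text
time: 2.15
position: [0.4737, -0.0442, 0.3573]
tool_rot: [0.997, 0.083, -0.001, -0.0]
ft_force: [1.0, 0.4, 0.4]
grip_width: 0.0871
grip_force: 0.0
```

move_arm([
  [[0,0,0,0,0,0],[0,0,0,0,0,0],[0,0,0,0,0,0],[0,0,0,0,0,0],[0,0,0,0,0,0],[0,0,0,0,0,0],[0,0,0,0,0,0],[0,0,0,0,0,0]],
], claw=1, squeeze=30)

```text
time: 3.15
position: [0.474, -0.0435, 0.3575]
tool_rot: [0.996, 0.084, -0.0, 0.0]
ft_force: [0.2, -1.1, 0.1]
grip_width: 0.019
grip_force: 30.0
```

move_arm([
  [[0,0.1,0,0,0,0],[0,0.2,0,0,0,0],[0,0.2,0,0,0,0]],
])

```text
time: 3.52
position: [0.4751, -0.0506, 0.3575]
tool_rot: [0.997, 0.083, -0.0, -0.001]
ft_force: [0.3, 4.1, 1.0]
grip_width: 0.019
grip_force: 30.0
```

move_arm([
  [[0,0.05,0,0,0,0],[0,0.05,0,0,0,0]],
])

```text
time: 3.78
position: [0.4756, -0.053, 0.3575]
tool_rot: [0.996, 0.084, -0.0, -0.0]
ft_force: [0.8, 3.2, 0.6]
grip_width: 0.0194
grip_force: 30.0
```

move_arm([
  [[0,0.05,0,0,0,0],[0,0.05,0,0,0,0]],
])

```text
time: 4.03
position: [0.4758, -0.0548, 0.3575]
tool_rot: [0.997, 0.083, -0.0, -0.001]
ft_force: [1.2, 5.6, 1.2]
grip_width: 0.0191
grip_force: 30.0
```

move_arm([
  [[0,0.04,0,0,0,0],[0,0.04,0,0,0,0]],
])

```text
time: 4.28
position: [0.4761, -0.0563, 0.3575]
tool_rot: [0.997, 0.083, -0.0, -0.001]
ft_force: [0.4, 5.5, 1.3]
grip_width: 0.0193
grip_force: 30.0
```

move_arm([
  [[0,0.04,0,0,0,0],[0,0.04,0,0,0,0]],
])

```text
time: 4.53
position: [0.4762, -0.0572, 0.3575]
tool_rot: [0.997, 0.083, -0.0, -0.002]
ft_force: [0.6, 10.0, 2.7]
grip_width: 0.0194
grip_force: 30.0
```

move_arm([
  [[0,0.04,0,0,0,0],[0,0.04,0,0,0,0]],
])

```text
time: 4.78
position: [0.4763, -0.058, 0.3575]
tool_rot: [0.997, 0.083, -0.0, -0.003]
ft_force: [1.4, 13.4, 3.4]
grip_width: 0.0193
grip_force: 30.0
```

move_arm([
  [[0,-0.15,0,0,0,0],[0,-0.35,0,0,0,0],[0,-0.35,0,0,0,0],[0,-0.35,0,0,0,0]],
])

```text
time: 5.28
position: [0.4745, -0.0465, 0.3575]
tool_rot: [0.996, 0.084, 0.0, 0.0]
ft_force: [-0.3, -1.0, -0.0]
grip_width: 0.0193
grip_force: 30.0
```

move_arm([
  [[0,0.12,0,0,0,0],[0,0.24,0,0,0,0],[0,0.35,0,0,0,0],[0,0.4,0,0,0,0],[0,0.4,0,0,0,0]],
])

```text
time: 5.9
position: [0.4769, -0.0608, 0.3575]
tool_rot: [0.997, 0.083, -0.0, -0.002]
ft_force: [0.5, 5.1, 2.3]
grip_width: 0.0194
grip_force: 30.0
```

move_arm([
  [[0,0.04,0,0,0,0],[0,0.08,0,0,0,0],[0,0.08,0,0,0,0]],
])

```text
time: 6.28
position: [0.4774, -0.064, 0.3575]
tool_rot: [0.997, 0.083, -0.0, -0.002]
ft_force: [0.5, 5.5, 0.7]
grip_width: 0.019
grip_force: 30.0
```

move_arm([
  [[0,0.05,0,0,0,0],[0,0.05,0,0,0,0]],
])

```text
time: 6.52
position: [0.4776, -0.0655, 0.3575]
tool_rot: [0.997, 0.083, -0.0, -0.003]
ft_force: [1.1, 8.3, 1.9]
grip_width: 0.019
grip_force: 30.0
```

move_arm([
  [[0,0.06,0,0,0,0],[0,0.06,0,0,0,0]],
])

```text
time: 6.78
position: [0.4777, -0.0665, 0.3575]
tool_rot: [0.997, 0.082, -0.0, -0.005]
ft_force: [2.1, 15.7, 3.5]
grip_width: 0.0192
grip_force: 30.1
```

Jammed at the second ridge (about 22–23 mm). Back 13 mm, then forward again.

move_arm([
  [[0,-0.15,0,0,0,0],[0,-0.36,0,0,0,0],[0,-0.36,0,0,0,0],[0,-0.36,0,0,0,0]],
])

```text
time: 7.28
position: [0.476, -0.0552, 0.3575]
tool_rot: [0.997, 0.084, -0.0, -0.0]
ft_force: [1.0, 1.2, 0.2]
grip_width: 0.019
grip_force: 30.0
```

move_arm([
  [[0,0.12,0,0,0,0],[0,0.24,0,0,0,0],[0,0.35,0,0,0,0],[0,0.42,0,0,0,0],[0,0.42,0,0,0,0]],
])

```text
time: 7.9
position: [0.4786, -0.071, 0.3575]
tool_rot: [0.997, 0.083, -0.0, -0.001]
ft_force: [0.6, 4.4, 1.4]
grip_width: 0.0195
grip_force: 30.0
```

move_arm([
  [[0,0.04,0,0,0,0],[0,0.08,0,0,0,0],[0,0.08,0,0,0,0]],
])

```text
time: 8.28
position: [0.4791, -0.0739, 0.3575]
tool_rot: [0.997, 0.083, -0.0, -0.002]
ft_force: [1.2, 7.4, 0.8]
grip_width: 0.0194
grip_force: 30.0
```

move_arm([
  [[0,0.06,0,0,0,0],[0,0.06,0,0,0,0]],
])

```text
time: 8.52
position: [0.4792, -0.075, 0.3575]
tool_rot: [0.997, 0.082, -0.0, -0.004]
ft_force: [0.9, 12.6, 3.5]
grip_width: 0.019
grip_force: 30.0
```

move_arm([
  [[0,0.05,0,0,0,0],[0,0.05,0,0,0,0]],
])

```text
time: 8.78
position: [0.4793, -0.0759, 0.3575]
tool_rot: [0.997, 0.082, -0.0, -0.005]
ft_force: [2.3, 18.3, 3.6]
grip_width: 0.0194
grip_force: 30.1
```

Third ridge reached at about 31 mm. Back again, then forward past it.

move_arm([
  [[0,-0.15,0,0,0,0],[0,-0.37,0,0,0,0],[0,-0.37,0,0,0,0],[0,-0.37,0,0,0,0]],
])

```text
time: 9.28
position: [0.4777, -0.0653, 0.3576]
tool_rot: [0.996, 0.084, 0.0, 0.0]
ft_force: [-0.1, -2.2, -1.2]
grip_width: 0.0194
grip_force: 30.0
```

move_arm([
  [[0,0.12,0,0,0,0],[0,0.24,0,0,0,0],[0,0.35,0,0,0,0],[0,0.45,0,0,0,0],[0,0.45,0,0,0,0]],
])

```text
time: 9.9
position: [0.4807, -0.083, 0.3575]
tool_rot: [0.996, 0.084, 0.0, 0.0]
ft_force: [0.3, 0.9, -0.3]
grip_width: 0.0193
grip_force: 30.0
```

move_arm([
  [[0,0.1,0,0,0,0],[0,0.2,0,0,0,0],[0,0.3,0,0,0,0],[0,0.34,0,0,0,0],[0,0.34,0,0,0,0]],
])

```text
time: 10.52
position: [0.4829, -0.0963, 0.3575]
tool_rot: [0.996, 0.084, 0.0, 0.0]
ft_force: [1.1, 1.1, -1.0]
grip_width: 0.019
grip_force: 30.0
```

move_arm([
  [[0,0.05,0,0,0,0],[0,0.05,0,0,0,0]],
])

```text
time: 10.78
position: [0.4832, -0.098, 0.3576]
tool_rot: [0.996, 0.084, 0.0, 0.0]
ft_force: [1.6, 2.4, -1.1]
grip_width: 0.0189
grip_force: 30.0
```

move_arm([
  [[0,0.04,0,0,0,0],[0,0.04,0,0,0,0]],
])

```text
time: 11.02
position: [0.4834, -0.099, 0.3576]
tool_rot: [0.997, 0.084, -0.0, -0.001]
ft_force: [1.2, 4.9, 1.2]
grip_width: 0.0193
grip_force: 30.0
```

move_arm([
  [[0,0.03,0,0,0,0],[0,0.03,0,0,0,0]],
])

```text
time: 11.28
position: [0.4834, -0.0994, 0.3575]
tool_rot: [0.997, 0.083, -0.0, -0.002]
ft_force: [1.9, 7.4, 1.4]
grip_width: 0.0189
grip_force: 30.0
```

move_arm([
  [[0,0,0,0,0,0],[0,0,0,0,0,0],[0,0,0,0,0,0],[0,0,0,0,0,0],[0,0,0,0,0,0],[0,0,0,0,0,0]],
], claw=-0.3)

```text
time: 12.02
position: [0.4836, -0.1007, 0.3576]
tool_rot: [0.996, 0.084, -0.0, 0.0]
ft_force: [-0.2, -0.1, 0.2]
grip_width: 0.0563
grip_force: 0.0
```

move_arm([
  [[0,0,-0.5,0,0,0],[0,0,-1.2,0,0,0],[0,0,-2,0,0,0],[0,0,-2.5,0,0,0],[0,0,-2.5,0,0,0],[0,0,-2.5,0,0,0]],
])

```text
time: 12.78
position: [0.4833, -0.1004, 0.4567]
tool_rot: [0.996, 0.084, -0.001, -0.0]
ft_force: [0.2, -0.5, -0.6]
grip_width: 0.0565
grip_force: 0.0
```

```bash
python3 - <<'E'
from h import *
c=camera("wrist"); cv2.imwrite("pics/w2.png",c["pixels"])
h=np.array([[*pt(c,u,v),u,v] for v in range(180,300) for u in range(200,380)])
k=h[(h[:,2]>.19)&(h[:,2]<.21)&(h[:,0]<.52)]; p=np.median(k,0); print(len(k),p)
print("drawn",np.dot(p[:2]-[.4737,-.043],[np.sin(.1684),-np.cos(.1684)]))
E
```

```text
526 [ 4.82904365e-01 -9.77745858e-02  1.98538587e-01  2.76500000e+02
  2.18000000e+02]
drawn 0.05554245466877395
```

View pics/w2.png

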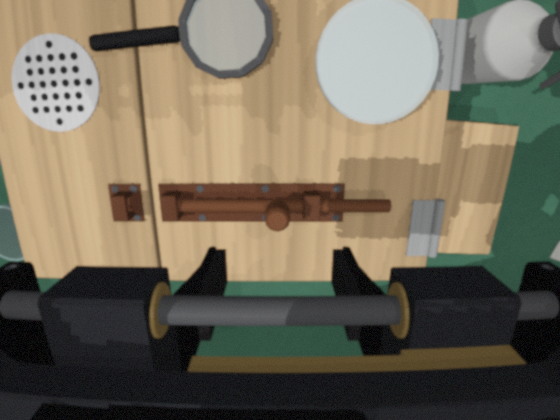

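The picture shows the bolt clear of the keeper, which is at (127,203). The knob is at (277,215), drawn about 55.5 mm, and the other things are where they were.

```bash
python3 -c "
from rig import *
print(hand_in())"
```

```text
the job is handed in; nothing more can be done
None
```

The bolt is free and drawn back to its end stop (about 55.5 mm of 56 mm measured in the wrist view), the gripper is clear above it, nothing else looks disturbed, and the job is handed in at about 13 s of the 48 s; the hand-in gave no verdict.

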